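Hook the ring cutter out from under the drying rack

ROBOT

A 7-joint arm with a two-finger parallel gripper is mounted at the origin on the work surface. World frame = base frame: x ahead of the robot, y to its left, z up, the work surface at z = 0. Lengths are in m, angles in rad, forces in N, time in s.
With the tool pointing down it reaches from about 0.35 to 0.9 m from the base axis. Payload 8.1 kg.
Tool frame: the origin (TCP) lies midway between the tips of the shut fingers; the grasp point (between the pads) lies 19 mm behind it; z points along the fingers, y is the line along which they close (so a half turn about z gives the same grasp; the last joint's range is limited). The gripper opens to 85 mm and grips with 20 to 120 N. Pads are 22 mm wide; open, the fingers measure 114 mm over their backs; the gripper's body (76 mm by 85 mm) begins 54 mm behind the grasp point. The pads swing forward as they close: fully open they stand 13 mm farther back than shut.
Start: joints at [1.02, 0.434, 0.025, 1.573, -0.012, 1.134, -0.075], TCP at [0.271, -0.563, 0.231] pointing down, gripper open.
Joint ranges: [-2.62, 2.62], [-0.44, 2.09], [-1.27, 1.32], [0.08, 2.57], [-1.32, 4.46], [0.12, 2], [-2.74, 2.74]. Speed limits (rad/s): [2.22, 2.22, 3.01, 3.01, 3.14, 3.14, 3.14].

INTERFACE

Orientations are given as a unit quaternion [x, y, z, w].
In Python, from rig import ctrl gives the robot as it stands. The module is installed in compiled form; this text tells all that it offers.
- The arm moves only by the shell command python3 -m creep 'ROWS'. ROWS is JSON, a list of rows, each an object of numbers: "ax", "ay", "az": the turn, a rotation vector about the world's x, y, z normalised to -1 to 1, where 1 is 45 degrees; "tx", "ty", "tz": the shift along the world's x, y, z normalised to -1 to 1, where 1 is 50 cm; "claw": the closure, from 0 (fully open) to 1 (shut). A call has 1 to 5 rows; each row is the pose to reach, as a shift and turn from the pose commanded when the call began; what a row does not reach only later rows make up. A row lasts 1/12 s, in which the tool goes at most 41.7 mm and 7.16 degrees, less where a joint would pass 70% of its speed; a pose out of reach is approached as far as the arm can. A call with a number of a shift or a turn outside -1 to 1 is refused whole. A call with a gripper value outside its range is refused whole. The fingers move at their own pace and stop on an object; the grip force is fixed at half the most. Time passes only in rows, so rows that repeat a pose let the fingers close. It gives the time, the measured TCP pose, the force, the opening and the grip force at its end, in the units of the state.
- ctrl.get_obs(): the state, without advancing time (a new reading comes with each control period).
- ctrl.camera(name): name is "side" or "top"; returns a dict with "pixels" (384x512x3 uint8, blue, green, red), "fx", "fy", "cx", "cy" (pixels), "dist_coeffs" ([k1, k2, p1, p2, k3] as OpenCV has them; the pictures are not rectified), "extrinsics" (4x4, takes a point from camera to world coordinates). Camera axes: x right, y down, z forward; pixel columns grow to the right and rows downward; lengths in m; the calibration is good to about 2 mm. A picture is of the moment at which its call begins. There is no depth.
- ctrl.finish_job(): hands the job in; it is judged then, once.
Trained networks look in a picture, given as the dict that the camera call returned (one of the last four; its "shot" number tells which), for a name from the list of things; names that differ only in an ending like _2 or _b are one class to them, and where a whole thing is asked for, a point or a joint stands for the part that bears it (a point fixed in the world has none). Each returns a list of dicts, best first, with "conf" (0 to 1); they miss things now and then, are a little off and sometimes report something else, mostly with a low value. They report only what shows in the picture. A call takes as long as a camera call. They do not tell look-alikes from the thing itself.
- ctrl.boxes_of(picture, label): "rect" ([centre column, centre row, width, height] in pixels, round what is visible of it).
- ctrl.regions_of(picture, label): "region" (384x512 bool, what is visible of it) and "rect" ([centre column, centre row, width, height] in pixels, round what is visible of it).
- ctrl.tip_of(picture, label): "pixel" ([row, column] in pixels: a listed point, or the origin of a listed thing).
The state is a dict: "time_s": time; "joints": joint angles; "qd": joint speeds; "tau": joint torques, N m; "position": TCP position; "tool_rot": TCP orientation; "ft_force": force on the tool from outside, world axes, zero at the start; "wrist_torque": the same for the moment, N m; "finger_gap": finger opening in m; "grasp_force": force on a finger pad.
Only numpy, scipy, OpenCV 4.12 (cv2) and the standard library are available. Lean on these libraries where they do the work, as an engineer would, in place of code of your own. Each camera call takes 0.05 s, during which the arm holds its last target. There are 200 camera calls.

TASK

The large ring cutter has been pushed in under the wire drying rack, where the hand cannot get at it. Take the hook from its wooden stand, hook the cutter with it and drag it out, sliding it flat on the table and never touching it with the gripper, until the whole cutter is on the grey stone slab in the table top; then lay the hook back across its stand as it was, bent end hanging down on the same side. Leave the small ring cutter, the cups and the bowl where they are.

Things in the scene. Friction and masses are not known exactly. Their poses are not given: they have to be found in the camera images.
- hook_grip (a point): Centre of the hook's dark wooden handle, half-way up: a bar 110 mm long (x), 26 wide (y), 24 high (z). An 8 mm aluminium rod runs on from its +x end at mid-height to 190 mm from this point, then bends square down; the bent end reaches 53 mm below this point. 130 g, mostly in the handle. It starts lying level across the stand.
- hook_tip (a point): Lowest point of the hook's bent end (round, 8 mm thick): in the hook's axes 190 mm along x and 53 mm below the handle's centre. Axes as hook_grip.
- stand: Fixed wooden stand, origin centre of underside. Base 110 x 75 x 12 mm; two uprights at x = -34 and +34 mm, 12 mm thick (x), 70 mm wide (y), flat tops 55 mm above the table: the handle lies on them along x, its centre 67 mm high, bent end towards +x. Fingers fit between the uprights (56 mm free). Lips 8 mm high at both ends of each top leave 50 mm for the handle's width.
- rack: Fixed steel wire rack, origin on the table under its centre. Its open front faces its own -x (about world -y, the robot's right). 240 mm deep (x), 380 wide (y), a thin leg at each corner, otherwise open all round; wires about 38 mm apart, underside 143 mm above the table, top 153. Two small pots stand on its rear half, up to 205 mm above the table.
- cutter_center (a point): Centre, half-way up, of the large dark steel ring cutter: a plain open ring standing flat, outside diameter 110 mm, inside 102 mm, 40 mm high, about 280 g, loose on the table under the rack, beside the small cutter on either hand.
- slab: Grey stone slab let in flush with the table top (no step), 210 x 210 mm along its x and y, in front of the rack; origin at its centre on the table top. Fixed.
- small_cutter: Small dark steel ring cutter, 72 mm outside diameter, 40 mm high, under the rack beside the large one (centres about 160 mm apart); leave it. Origin at the centre of its underside.
- back_cup: Red-brown clay cup, 62 mm across, 75 mm high, under the rack behind the cutters. Leave it. Origin at the centre of its underside.
- bowl: White bowl, 120 mm across, 55 mm high, on the table beyond the slab. Leave it. Origin at the centre of its underside.
- cup: Blue glazed cup, 72 mm across, 75 mm high, on the table beyond the slab. Leave it. Origin at the centre of its underside.
Mind the look-alikes: they are no part of the job. Of the things shaped like the part that bears hook_grip, the dark wooden one is meant.

How it is judged:
By the outcome, as a careful person would: the job done as asked, in the order asked, and still so for the second after the job is handed in, with the robot touching nothing.
It also fails if it takes over 59 s, if anything falls off the work surface, if the arm or the gripper's body presses on something with over 40 N, if the wrist force passes 120 N, or if a joint passes its speed limit or range.

## Working session

There is one attempt and no reset: what is moved stays moved. The work goes in short steps, Python scripts to look and compute and a shell command to move; the robot and the scene stay as the last step left them, time stands still between calls to the robot, and variables do not carry over. Pictures are saved under pics/ and viewed, at most 10 in all, crops included, and the job is handed in when it is done.

```bash
mkdir -p pics; cat > h.py <<'E'
import numpy as np, cv2
from rig import ctrl
def shot(n,tag=None):
    p=ctrl.camera(n)
    if tag: cv2.imwrite(f'pics/{tag}.png',p['pixels'])
    return p
def world(p,uv,z):
    K=np.array([[p['fx'],0,p['cx']],[0,p['fy'],p['cy']],[0,0,1.]])
    q=cv2.undistortPoints(np.array([[uv]],float),K,np.array(p['dist_coeffs'],float))[0,0]
    E=np.array(p['extrinsics']);d=E[:3,:3]@[q[0],q[1],1];o=E[:3,3]
    return o+d*(z-o[2])/d[2]
def proj(p,X):
    K=np.array([[p['fx'],0,p['cx']],[0,p['fy'],p['cy']],[0,0,1.]])
    E=np.linalg.inv(np.array(p['extrinsics']))
    return cv2.projectPoints(np.array(X,float).reshape(-1,1,3),cv2.Rodrigues(E[:3,:3])[0],E[:3,3],K,np.array(p['dist_coeffs'],float))[0][:,0]
E
cat > a.py <<'E'
from h import *
np.set_printoptions(precision=3,suppress=True)
Z=dict(hook_grip=.067,hook_tip=.014,stand=0,rack=0,cutter_center=.02,slab=0,small_cutter=0,back_cup=0,bowl=0,cup=0)
ps=[shot(n,n+'0') for n in('top','side')]
for p,n in zip(ps,('top','side')):
    print(n,np.array(p['extrinsics'])[:3,3])
    for l,z in Z.items():
        for r in ctrl.tip_of(p,l)[:3]:
            v=r['pixel'];print(l,round(r['conf'],2),np.array(v),world(p,(v[1],v[0]),z))
cv2.imwrite('pics/both.png',cv2.resize(np.vstack([ps[0]['pixels'],ps[1]['pixels']]),(400*512//384,600)) if 0 else ps[0]['pixels'])
o=ctrl.get_obs();print(o['position'],o['tool_rot'],o['time_s'])
E
python3 a.py
```

```text
top [0.336 0.034 1.152]
hook_grip 0.72 [165.6 412.1] [ 0.578 -0.355  0.067]
hook_grip 0.63 [289.1 401.9] [ 0.248 -0.314  0.067]
hook_tip 0.8 [221.9 379.2] [ 0.429 -0.272  0.014]
hook_tip 0.72 [258.7 461.4] [ 0.324 -0.507  0.014]
stand 0.7 [166.2 402.8] [ 0.591 -0.351  0.   ]
stand 0.66 [194.6 127.1] [0.504 0.444 0.   ]
rack 0.98 [183.1 147.9] [0.538 0.384 0.   ]
cutter_center 0.81 [155.1 154.5] [0.616 0.363 0.02 ]
slab 0.81 [203.5 256.7] [0.481 0.069 0.   ]
small_cutter 0.77 [206.1 164.6] [0.472 0.332 0.   ]
back_cup 0.95 [195.1 122.7] [0.503 0.457 0.   ]
bowl 0.83 [109.3 264.9] [0.759 0.048 0.   ]
cup 0.73 [119.2 339.5] [ 0.73  -0.171  0.   ]
side [-0.191  0.814  0.902]
hook_grip 0.81 [136.3 327.5] [ 0.584 -0.371  0.067]
hook_grip 0.76 [194.7 406.6] [ 0.219 -0.268  0.067]
hook_grip 0.38 [274.8 198.5] [0.426 0.355 0.067]
hook_tip 0.75 [161.2 415.4] [ 0.316 -0.527  0.014]
hook_tip 0.56 [179.  350.2] [ 0.421 -0.282  0.014]
stand 0.82 [148.1 324.5] [ 0.605 -0.392  0.   ]
stand 0.49 [251.7 150.3] [0.633 0.353 0.   ]
cutter_center 0.64 [249.6 151.6] [0.619 0.356 0.02 ]
cutter_center 0.6 [151.4 321.1] [ 0.583 -0.34   0.02 ]
slab 0.56 [227.6 265.1] [0.474 0.067 0.   ]
slab 0.32 [249.5 152.3] [0.636 0.344 0.   ]
small_cutter 0.97 [277.  199.5] [0.468 0.321 0.   ]
back_cup 0.83 [299.2 152.8] [0.496 0.449 0.   ]
bowl 0.65 [184.7 205.8] [0.75  0.047 0.   ]
cup 0.98 [155.2 256.9] [ 0.748 -0.191  0.   ]
cup 0.32 [277.2 199.2] [0.468 0.322 0.   ]
[ 0.271 -0.563  0.231] [0.975 0.222 0.    0.   ] 1.1
```

View pics/top0.png

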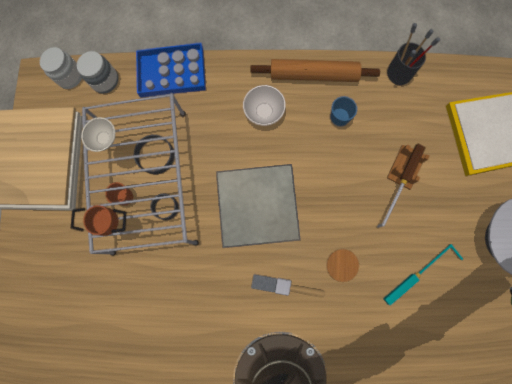

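View pics/side0.png

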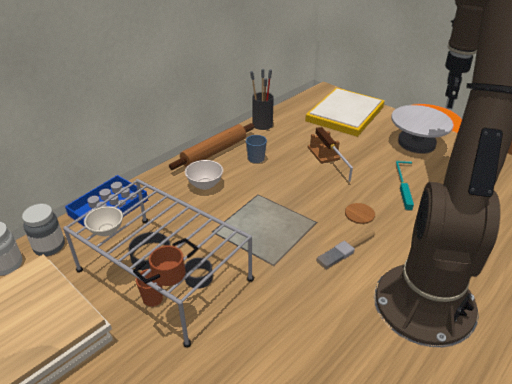

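Candidates for the handle: the dark wooden handle on the stand at top (412,165), the teal hook at (402,289), the putty knife at (265,284) and the rolling pin at (315,70). I choose the dark one on the stand. The cutter is at top (154,155), the small cutter at (165,206) and the slab at (257,205).

```bash
cat > fit.py <<'E'
from h import *
from scipy.optimize import least_squares
np.set_printoptions(precision=3,suppress=True)
ps=[shot(n) for n in('top','side')]
def near(p,l,uv):
    c=[r['pixel'][::-1] for r in ctrl.tip_of(p,l)]; c=[x for x in c if np.hypot(*(np.array(x)-uv))<25]
    return c[0] if c else None
obs=[];ap=[((412,166),(379,225)),((327,137),(350,180))]
for p,a in zip(ps,ap):
    for i,(l,uv) in enumerate(zip(('hook_grip','hook_tip'),a)):
        v=near(p,l,uv)
        if v is not None: obs.append((p,i,np.array(v)))
def pts(q):
    c,s=np.cos(q[2]),np.sin(q[2]);f=lambda a,b,z:[q[0]+a*c-b*s,q[1]+a*s+b*c,z]
    return f
def res(q):
    f=pts(q);P=[f(0,0,.067),f(.19,0,.014)]
    return np.concatenate([proj(p,P[i])[0]-v for p,i,v in obs])
s=least_squares(res,[.58,-.36,2.6],loss='soft_l1');q=s.x;print(q,np.degrees(q[2]),s.fun)
for k,p in enumerate(ps):
    for r in ctrl.regions_of(p,'hook_grip')[:2]:
        ys,xs=np.nonzero(r['region']);print('hookreg',r['conf'],r['rect'],len(xs))
    for l in('cutter_center','slab','stand'):
        for r in ctrl.regions_of(p,l)[:1]:
            ys,xs=np.nonzero(r['region']);b=cv2.minAreaRect(np.stack([xs,ys],1).astype(np.float32))
            print(l,round(r['conf'],2),np.array(r['rect']),'minrect',b, 'ctr world z0',world(p,b[0],0),'z.04',world(p,b[0],.04))
            if l=='slab': print(np.array([world(p,c,0)[:2] for c in cv2.boxPoints(b)]))
f=pts(q)
L=[]
for b in(-.013,.013): L.append((f(-.055,b,.079),f(.055,b,.079)))
L+=[(f(.055,0,.067),f(.19,0,.067)),(f(.19,0,.067),f(.19,0,.014))]
im=[]
for p,(u,v) in zip(ps,((360,125),(285,105))):
    g=cv2.resize(p['pixels'][v:v+120,u:u+100],None,fx=4,fy=4,interpolation=cv2.INTER_CUBIC)
    for a,b in L:
        e=[tuple(int(t) for t in (x-(u,v)+.5)*4) for x in proj(p,[a,b])];cv2.line(g,*e,(0,255,0),1)
    im.append(g)
cv2.imwrite('pics/fit.png',np.hstack(im))
E
python3 fit.py
```

```text
[ 0.586 -0.353  2.651] 151.8895899343095 [ 1.447 -1.882 -0.203  2.833 -0.51  -0.149 -0.15   2.988]
hookreg 0.82 [423.6, 276.0, 73.1, 63.6] 622
hookreg 0.79 [401.2, 185.3, 46.0, 83.0] 581
cutter_center 0.64 [154.1 155.8  42.4  43.5] minrect ((153.8495635986328, 153.74337768554688), (39.698421478271484, 38.005123138427734), 41.18592834472656) ctr world z0 [0.625 0.371 0.   ] z.04 [0.615 0.359 0.04 ]
slab 0.75 [256.9 205.7  81.9  85.7] minrect ((257.471923828125, 205.45504760742188), (78.73895263671875, 79.6396484375), 84.5596694946289) ctr world z0 [0.475 0.067 0.   ] z.04 [0.471 0.066 0.04 ]
[[ 0.577  0.192]
 [ 0.599 -0.035]
 [ 0.377 -0.054]
 [ 0.354  0.166]]
stand 0.71 [405.9 165.2  39.7  48.7] minrect ((406.20001220703125, 165.60000610351562), (29.516094207763672, 39.35479736328125), 26.56505012512207) ctr world z0 [ 0.592 -0.362  0.   ] z.04 [ 0.584 -0.348  0.04 ]
hookreg 0.85 [407.1, 183.1, 15.5, 48.0] 289
hookreg 0.83 [331.3, 153.2, 38.0, 52.3] 264
cutter_center 0.72 [152.2 250.6  41.7  40.3] minrect ((146.25, 247.25001525878906), (31.819805145263672, 42.42640686035156), 45.0) ctr world z0 [0.656 0.351 0.   ] z.04 [0.618 0.371 0.04 ]
slab 0.64 [263.7 229.4 103.   67.6] minrect ((265.8882751464844, 228.19772338867188), (80.62168884277344, 58.89547348022461), 29.47588539123535) ctr world z0 [0.47  0.067 0.   ] z.04 [0.441 0.1   0.04 ]
[[ 0.555  0.181]
 [ 0.665 -0.048]
 [ 0.383 -0.05 ]
 [ 0.314  0.16 ]]
stand 0.93 [322.5 146.9  28.4  28.9] minrect ((323.93035888671875, 150.16720581054688), (33.31999969482422, 24.919998168945312), 16.26020622253418) ctr world z0 [ 0.598 -0.38   0.   ] z.04 [ 0.563 -0.327  0.04 ]
```

View pics/fit.png

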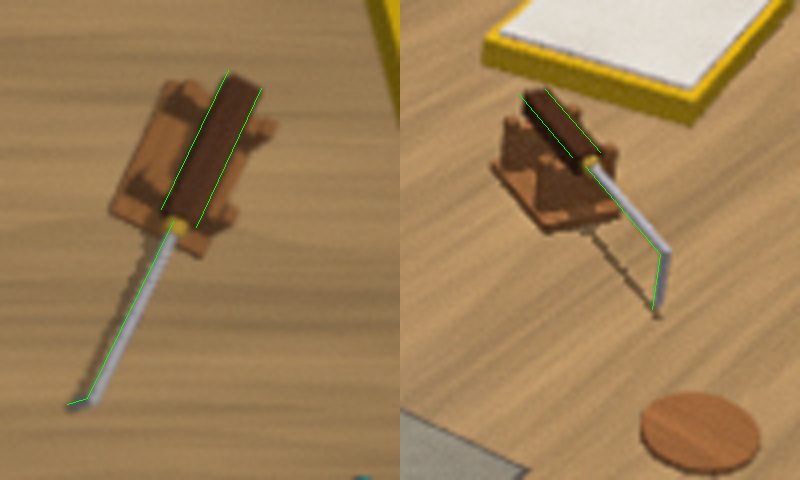

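The overlay sits on the dark wooden handle, about 1 px up-left of it. The corrected grip is about (0.584, -0.356), yaw 152°. The mid-range wrist solution is to turn +126°.

```bash

python3 -m creep '[{"tx":0.157,"ty":0.104,"az":0.7,"claw":0},{"tx":0.157,"ty":0.104,"az":0.7,"claw":0},{"tx":0.157,"ty":0.104,"az":0.7,"claw":0},{"tx":0.157,"ty":0.104,"az":0.7,"claw":0},{"tx":0.157,"ty":0.104,"az":0.7,"claw":0}]'
python3 -m creep '[{"tx":0.157,"ty":0.104,"az":0.7,"claw":0},{"tx":0.157,"ty":0.104,"az":0.7,"claw":0},{"tx":0.157,"ty":0.104,"az":0.7,"claw":0},{"tx":0.157,"ty":0.104,"az":0.7,"claw":0},{"tx":0.157,"ty":0.104,"az":0.7,"claw":0}]'
python3 -c "
from rig import ctrl;o=ctrl.get_obs();print(o['time_s'],o['position'],o['tool_rot'],o['joints'])"
```

```text
1.8 [ 0.27058807 -0.56338795  0.23130404] [ 9.75046612e-01  2.22000234e-01 -9.44411708e-06 -8.29389455e-07] [ 1.02039082  0.43451791  0.02500651  1.57321998 -0.01159752  1.13400717
 -0.07508473]invalid input
invalid input
```

```bash

python3 -m creep '[{"ax":0,"ay":0,"az":0.7,"tx":0.157,"ty":0.104,"tz":0,"claw":0},{"ax":0,"ay":0,"az":0.7,"tx":0.157,"ty":0.104,"tz":0,"claw":0},{"ax":0,"ay":0,"az":0.7,"tx":0.157,"ty":0.104,"tz":0,"claw":0},{"ax":0,"ay":0,"az":0.7,"tx":0.157,"ty":0.104,"tz":0,"claw":0},{"ax":0,"ay":0,"az":0.7,"tx":0.157,"ty":0.104,"tz":0,"claw":0}]'
python3 -c "
from rig import ctrl;o=ctrl.get_obs();print(o['time_s'],o['position'],o['tool_rot'],o['joints'])"
```

```text
time_s: 2.22
position: [0.3507, -0.5103, 0.2314]
tool_rot: [0.876, 0.483, 0.0, 0.0]
ft_force: [-1.0, -0.9, -0.4]
finger_gap: 0.0853
grasp_force: 0.0
2.2167 [ 0.3506778  -0.51029464  0.23137049] [8.75718126e-01 4.82822620e-01 2.84681974e-04 3.54957495e-05] [ 0.96758159  0.43131083 -0.12264466  1.57887112  0.05585822  1.13467622
  0.26941873]
```

```bash

python3 -m creep '[{"ax":0,"ay":0,"az":0.7,"tx":0.157,"ty":0.104,"tz":0,"claw":0},{"ax":0,"ay":0,"az":0.7,"tx":0.157,"ty":0.104,"tz":0,"claw":0},{"ax":0,"ay":0,"az":0.7,"tx":0.157,"ty":0.104,"tz":0,"claw":0},{"ax":0,"ay":0,"az":0.7,"tx":0.157,"ty":0.104,"tz":0,"claw":0},{"ax":0,"ay":0,"az":0.7,"tx":0.157,"ty":0.104,"tz":0,"claw":0}]'
python3 -m creep '[{"ax":0,"ay":0,"az":0.7,"tx":0.157,"ty":0.104,"tz":0,"claw":0},{"ax":0,"ay":0,"az":0.7,"tx":0.157,"ty":0.104,"tz":0,"claw":0},{"ax":0,"ay":0,"az":0.7,"tx":0.157,"ty":0.104,"tz":0,"claw":0},{"ax":0,"ay":0,"az":0.7,"tx":0.157,"ty":0.104,"tz":0,"claw":0},{"ax":0,"ay":0,"az":0.7,"tx":0.157,"ty":0.104,"tz":0,"claw":0}]'
python3 -m creep '[{"ax":0,"ay":0,"az":0.7,"tx":0.157,"ty":0.104,"tz":-0.06,"claw":0},{"ax":0,"ay":0,"az":0.7,"tx":0.157,"ty":0.104,"tz":-0.06,"claw":0},{"ax":0,"ay":0,"az":0.7,"tx":0.157,"ty":0.104,"tz":-0.06,"claw":0},{"ax":0,"ay":0,"az":0.7,"tx":0.157,"ty":0.104,"tz":-0.06,"claw":0},{"ax":0,"ay":0,"az":0.7,"tx":0.157,"ty":0.104,"tz":-0.06,"claw":0}]'
python3 -m creep '[{"ax":0,"ay":0,"az":0,"tx":0,"ty":0,"tz":0,"claw":0}]'
cat > st.py <<'E'
from h import *
np.set_printoptions(precision=4,suppress=True)
o=ctrl.get_obs();q=o['tool_rot'];print(o['time_s'],np.array(o['position']),'yaw',2*np.degrees(np.arctan2(q[1],q[0])),'q',np.array(q),'j',np.array(o['joints']),np.array(o['ft_force']),o['finger_gap'],o['grasp_force'])
E
python3 st.py
```

```text
time_s: 2.63
position: [0.429, -0.4582, 0.2312]
tool_rot: [0.712, 0.702, 0.0, 0.0]
ft_force: [0.3, -0.7, 0.3]
finger_gap: 0.0852
grasp_force: 0.0
time_s: 3.05
position: [0.5074, -0.4061, 0.2312]
tool_rot: [0.495, 0.869, 0.0, 0.0]
ft_force: [-1.6, -0.4, -0.4]
finger_gap: 0.0852
grasp_force: 0.0
time_s: 3.47
position: [0.5857, -0.3536, 0.2004]
tool_rot: [0.24, 0.971, 0.001, -0.0]
ft_force: [-0.5, -0.4, 0.4]
finger_gap: 0.0853
grasp_force: 0.0
time_s: 3.55
position: [0.5847, -0.3552, 0.2008]
tool_rot: [0.243, 0.97, 0.0, -0.0]
ft_force: [-0.3, -0.1, 0.0]
finger_gap: 0.0854
grasp_force: 0.0
3.55 [ 0.5847 -0.3552  0.2008] yaw 151.8185786895763 q [ 0.2435  0.9699  0.0002 -0.0003] j [ 0.7806  0.6132 -0.5208  1.4153  0.3124  1.1962  1.3031] [-0.2512 -0.0605  0.0483] 0.08538829643470827 0.0
```

```bash

python3 -m creep '[{"ax":0,"ay":0,"az":0,"tx":0,"ty":0,"tz":-0.08,"claw":0},{"ax":0,"ay":0,"az":0,"tx":0,"ty":0,"tz":-0.15,"claw":0},{"ax":0,"ay":0,"az":0,"tx":0,"ty":0,"tz":-0.2,"claw":0},{"ax":0,"ay":0,"az":0,"tx":0,"ty":0,"tz":-0.2,"claw":0}]'
python3 - <<'E'
from h import *
p=shot('side');cv2.imwrite('pics/pre.png',cv2.resize(p['pixels'][70:220,250:400],None,fx=4,fy=4,interpolation=cv2.INTER_CUBIC))
E
```

```text
time_s: 3.88
position: [0.5808, -0.3548, 0.0956]
tool_rot: [0.246, 0.969, 0.001, -0.004]
ft_force: [-1.5, 1.1, -1.1]
finger_gap: 0.0856
grasp_force: 0.0
```

View pics/pre.png

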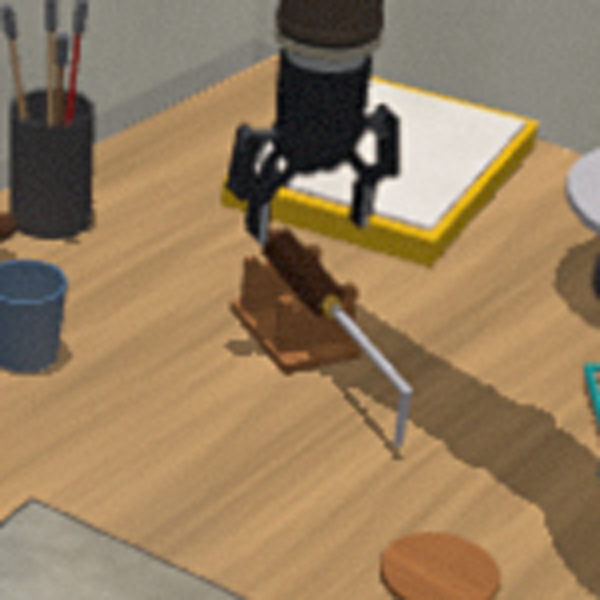

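The fingers straddle the dark handle: left finger at crop (258,235), right at (363,215), handle between them. I'll go down and grip.

```bash

python3 -m creep '[{"ax":0,"ay":0,"az":0,"tx":0,"ty":0,"tz":-0.05,"claw":0},{"ax":0,"ay":0,"az":0,"tx":0,"ty":0,"tz":-0.09,"claw":0},{"ax":0,"ay":0,"az":0,"tx":0,"ty":0,"tz":-0.108,"claw":0},{"ax":0,"ay":0,"az":0,"tx":0,"ty":0,"tz":-0.108,"claw":0},{"ax":0,"ay":0,"az":0,"tx":0,"ty":0,"tz":-0.108,"claw":0}]'
python3 st.py
python3 -m creep '[{"ax":0,"ay":0,"az":0,"tx":0,"ty":0,"tz":0,"claw":0.4},{"ax":0,"ay":0,"az":0,"tx":0,"ty":0,"tz":0,"claw":0.6},{"ax":0,"ay":0,"az":0,"tx":0,"ty":0,"tz":0,"claw":1},{"ax":0,"ay":0,"az":0,"tx":0,"ty":0,"tz":0,"claw":1},{"ax":0,"ay":0,"az":0,"tx":0,"ty":0,"tz":0,"claw":1}]'
python3 -m creep '[{"ax":0,"ay":0,"az":0,"tx":0,"ty":0,"tz":0,"claw":1},{"ax":0,"ay":0,"az":0,"tx":0,"ty":0,"tz":0,"claw":1},{"ax":0,"ay":0,"az":0,"tx":0,"ty":0,"tz":0,"claw":1},{"ax":0,"ay":0,"az":0,"tx":0,"ty":0,"tz":0,"claw":1},{"ax":0,"ay":0,"az":0,"tx":0,"ty":0,"tz":0,"claw":1}]'
python3 st.py
```

```text
time_s: 4.35
position: [0.5854, -0.3558, 0.0489]
tool_rot: [0.245, 0.969, -0.0, 0.001]
ft_force: [0.7, -0.5, -0.8]
finger_gap: 0.085
grasp_force: 0.0
4.35 [ 0.5854 -0.3558  0.0489] yaw 151.6110243782303 q [ 0.2452  0.9695 -0.0001  0.0008] j [ 0.7552  0.7566 -0.4696  1.5576  0.4003  0.9227  1.2274] [ 0.7278 -0.4857 -0.808 ] 0.0849758057605457 0.0
time_s: 4.77
position: [0.5847, -0.3556, 0.0478]
tool_rot: [0.245, 0.97, -0.0, 0.0]
ft_force: [-1.6, 0.9, 18.9]
finger_gap: 0.0258
grasp_force: 21.4
time_s: 5.18
position: [0.585, -0.3557, 0.048]
tool_rot: [0.245, 0.97, -0.0, 0.0]
ft_force: [-0.6, 0.1, 5.6]
finger_gap: 0.0253
grasp_force: 60.0
5.1833 [ 0.585  -0.3557  0.048 ] yaw 151.64697105922502 q [ 0.2449  0.9695 -0.0002  0.0005] j [ 0.7552  0.7573 -0.4693  1.5589  0.401   0.9214  1.2274] [-0.6134  0.063   5.6282] 0.02531324185234408 59.955761432647705
```

```bash

python3 -m creep '[{"ax":0,"ay":0,"az":0,"tx":0,"ty":0,"tz":0.03,"claw":1},{"ax":0,"ay":0,"az":0,"tx":0,"ty":0,"tz":0.08,"claw":1},{"ax":0,"ay":0,"az":0,"tx":0,"ty":0,"tz":0.15,"claw":1},{"ax":0,"ay":0,"az":0,"tx":0,"ty":0,"tz":0.22,"claw":1},{"ax":0,"ay":0,"az":0,"tx":0,"ty":0,"tz":0.3,"claw":1}]'
python3 -m creep '[{"ax":0,"ay":0,"az":-0.1,"tx":0.003,"ty":0.05,"tz":0,"claw":1},{"ax":0,"ay":0,"az":-0.24,"tx":0.01,"ty":0.13,"tz":0,"claw":1},{"ax":0,"ay":0,"az":-0.39,"tx":0.018,"ty":0.21,"tz":0,"claw":1},{"ax":0,"ay":0,"az":-0.54,"tx":0.025,"ty":0.29,"tz":0,"claw":1},{"ax":0,"ay":0,"az":-0.685,"tx":0.032,"ty":0.366,"tz":0,"claw":1}]'
python3 -m creep '[{"ax":0,"ay":0,"az":-0.15,"tx":0.007,"ty":0.08,"tz":0,"claw":1},{"ax":0,"ay":0,"az":-0.3,"tx":0.014,"ty":0.16,"tz":0,"claw":1},{"ax":0,"ay":0,"az":-0.45,"tx":0.021,"ty":0.24,"tz":0,"claw":1},{"ax":0,"ay":0,"az":-0.58,"tx":0.028,"ty":0.32,"tz":0,"claw":1},{"ax":0,"ay":0,"az":-0.685,"tx":0.032,"ty":0.386,"tz":0,"claw":1}]'
python3 -m creep '[{"ax":0,"ay":0,"az":0,"tx":0,"ty":0,"tz":0,"claw":1},{"ax":0,"ay":0,"az":0,"tx":0,"ty":0,"tz":0,"claw":1},{"ax":0,"ay":0,"az":0,"tx":0,"ty":0,"tz":0,"claw":1}]'
python3 st.py
```

```text
time_s: 5.6
position: [0.5835, -0.3549, 0.1973]
tool_rot: [0.245, 0.97, 0.0, -0.001]
ft_force: [0.3, -0.4, -1.6]
finger_gap: 0.0253
grasp_force: 59.1
time_s: 6.02
position: [0.6001, -0.1702, 0.1971]
tool_rot: [0.496, 0.868, 0.0, -0.0]
ft_force: [1.1, 0.6, -0.9]
finger_gap: 0.0252
grasp_force: 59.1
time_s: 6.43
position: [0.6161, 0.0243, 0.1971]
tool_rot: [0.708, 0.706, 0.0, -0.001]
ft_force: [-0.3, -0.2, -0.0]
finger_gap: 0.0253
grasp_force: 59.1
time_s: 6.68
position: [0.6163, 0.0202, 0.1969]
tool_rot: [0.707, 0.708, -0.001, 0.0]
ft_force: [-0.4, -0.9, -0.6]
finger_gap: 0.0252
grasp_force: 59.1
6.6833 [0.6163 0.0202 0.1969] yaw 90.0755680087186 q [ 0.7066  0.7076 -0.0006  0.    ] j [ 0.1131  0.4775 -0.3396  1.6153  0.1752  1.0798 -0.2731] [-0.3764 -0.9249 -0.6076] 0.02516132934294687 59.06404495239258
```

```bash

python3 -m creep '[{"ax":0,"ay":0,"az":0,"tx":0,"ty":0,"tz":-0.06,"claw":1},{"ax":0,"ay":0,"az":0,"tx":0,"ty":0,"tz":-0.12,"claw":1},{"ax":0,"ay":0,"az":0,"tx":0,"ty":0,"tz":-0.18,"claw":1},{"ax":0,"ay":0,"az":0,"tx":0,"ty":0,"tz":-0.214,"claw":1},{"ax":0,"ay":0,"az":0,"tx":0,"ty":0,"tz":-0.214,"claw":1}]'
cat > look.py <<'E'
from h import *
import sys
np.set_printoptions(precision=3,suppress=True)
ps=[shot(n) for n in('top','side')]
o=ctrl.get_obs();T=np.array(o['position']);q=o['tool_rot'];y=2*np.arctan2(q[1],q[0])
tip=T+[.19*np.cos(y),.19*np.sin(y),-.034];print('T',T,'tip exp',tip)
for p in ps:
    print('tip exp px',proj(p,tip)[0])
    for l,z in(('hook_tip',tip[2]),('cutter_center',.02),('small_cutter',0)):
        for r in ctrl.tip_of(p,l)[:2]: v=r['pixel'];print(l,round(r['conf'],2),v[::-1],world(p,v[::-1],z))
c=[int(a) for a in sys.argv[2:6]]
im=[cv2.resize(p['pixels'][v:v+150,u:u+100],None,fx=4,fy=4,interpolation=cv2.INTER_CUBIC) for p,u,v in((ps[0],c[0],c[1]),(ps[1],c[2],c[3]))]
cv2.imwrite(f'pics/{sys.argv[1]}.png',np.hstack(im))
E
python3 look.py l1 130 90 110 170
```

```text
time_s: 7.1
position: [0.6136, 0.0177, 0.086]
tool_rot: [0.708, 0.706, -0.003, -0.002]
ft_force: [-0.7, -0.7, -1.3]
finger_gap: 0.0254
grasp_force: 59.1
T [0.616 0.019 0.09 ] tip exp [0.617 0.209 0.056]
tip exp px [205.681 151.587]
hook_tip 0.75 [203.6, 153.2] [0.612 0.215 0.056]
hook_tip 0.57 [462.3, 258.7] [ 0.325 -0.49   0.056]
cutter_center 0.84 [155.0, 154.3] [0.619 0.361 0.02 ]
cutter_center 0.36 [147.5, 179.6] [0.545 0.379 0.02 ]
small_cutter 0.77 [167.0, 205.7] [0.473 0.325 0.   ]
tip exp px [192.93  213.666]
hook_tip 0.58 [194.9, 212.2] [0.618 0.201 0.056]
hook_tip 0.55 [414.3, 161.8] [ 0.293 -0.457  0.056]
cutter_center 0.64 [149.6, 250.1] [0.621 0.361 0.02 ]
small_cutter 0.56 [196.6, 277.3] [ 0.473  0.327 -0.   ]
```

View pics/l1.png

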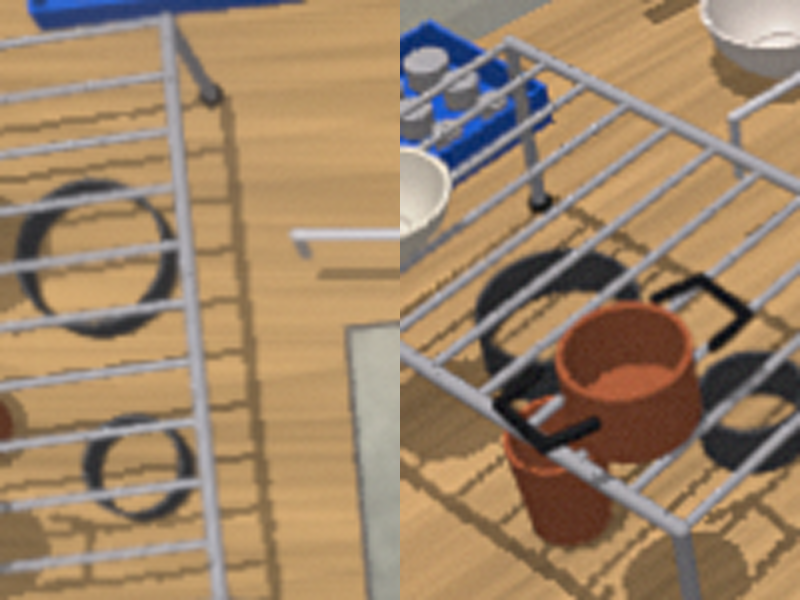

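The hook tip is outside at crop (305,250), just in front of the rack. The large ring is centred at crop (98,257), (0.619, 0.361) in world. I'll go in above the ring wall and lower inside it.

```bash

python3 -m creep '[{"ax":0,"ay":0,"az":0,"tx":0,"ty":0.06,"tz":0,"claw":1},{"ax":0,"ay":0,"az":0,"tx":0.002,"ty":0.12,"tz":0,"claw":1},{"ax":0,"ay":0,"az":0,"tx":0.004,"ty":0.19,"tz":0,"claw":1},{"ax":0,"ay":0,"az":0,"tx":0.004,"ty":0.25,"tz":0,"claw":1},{"ax":0,"ay":0,"az":0,"tx":0.004,"ty":0.28,"tz":0,"claw":1}]'
python3 -m creep '[{"ax":0,"ay":0,"az":0,"tx":0,"ty":0,"tz":0,"claw":1},{"ax":0,"ay":0,"az":0,"tx":0,"ty":0,"tz":-0.03,"claw":1},{"ax":0,"ay":0,"az":0,"tx":0,"ty":0,"tz":-0.06,"claw":1},{"ax":0,"ay":0,"az":0,"tx":0,"ty":0,"tz":-0.09,"claw":1},{"ax":0,"ay":0,"az":0,"tx":0,"ty":0,"tz":-0.094,"claw":1}]'
python3 -m creep '[{"ax":0,"ay":0,"az":0,"tx":0,"ty":0,"tz":0,"claw":1},{"ax":0,"ay":0,"az":0,"tx":0,"ty":0,"tz":0,"claw":1}]'
python3 look.py l2 130 90 110 170
```

```text
time_s: 7.92
position: [0.6182, 0.1664, 0.0913]
tool_rot: [0.705, 0.709, 0.002, -0.001]
ft_force: [-0.4, 0.9, -1.6]
finger_gap: 0.0255
grasp_force: 59.1
time_s: 8.33
position: [0.6174, 0.1584, 0.0411]
tool_rot: [0.707, 0.707, -0.002, -0.0]
ft_force: [-0.8, -0.4, -2.0]
finger_gap: 0.0255
grasp_force: 59.1
time_s: 8.5
position: [0.6191, 0.16, 0.0441]
tool_rot: [0.707, 0.707, 0.0, 0.0]
ft_force: [-0.1, 0.1, -1.7]
finger_gap: 0.0255
grasp_force: 59.1
T [0.619 0.16  0.045] tip exp [0.619 0.35  0.011]
tip exp px [159.565 154.789]
hook_tip 0.87 [462.3, 258.8] [ 0.324 -0.512  0.011]
hook_tip 0.69 [160.9, 152.7] [0.626 0.347 0.011]
cutter_center 0.81 [154.0, 155.0] [0.617 0.364 0.02 ]
small_cutter 0.81 [167.5, 206.1] [0.472 0.323 0.   ]
tip exp px [153.746 250.941]
hook_tip 0.86 [158.6, 248.5] [0.617 0.336 0.011]
hook_tip 0.52 [414.8, 158.7] [ 0.327 -0.545  0.011]
cutter_center 0.72 [150.1, 250.1] [0.62 0.36 0.02]
small_cutter 0.92 [199.2, 274.9] [0.474 0.317 0.   ]
small_cutter 0.47 [323.2, 149.9] [ 0.601 -0.38   0.   ]
```

View pics/l2.png

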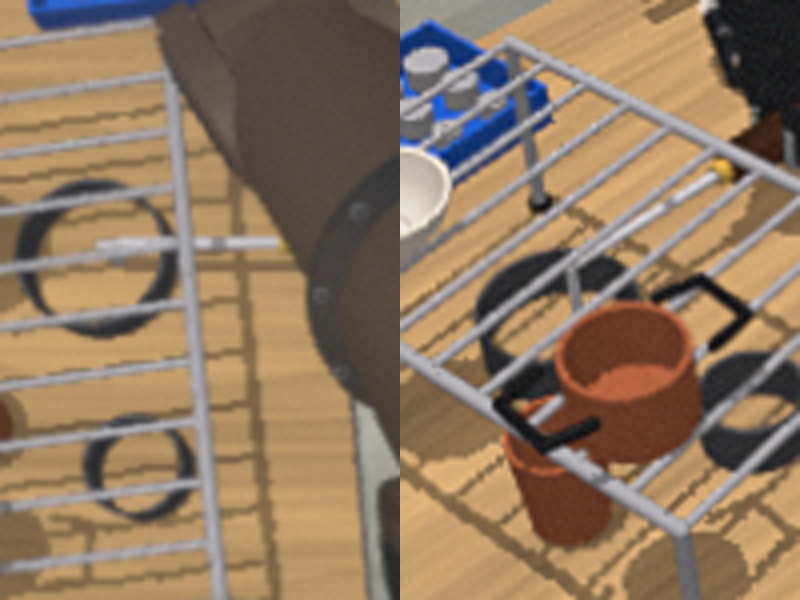

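The tip stands inside the ring (crop left (105,245), side (572,290)). Dragging now, straight out first.

```bash

python3 -m creep '[{"ax":0,"ay":0,"az":0,"tx":0,"ty":-0.03,"tz":0,"claw":1},{"ax":0,"ay":0,"az":0,"tx":0,"ty":-0.05,"tz":0,"claw":1},{"ax":0,"ay":0,"az":0,"tx":0,"ty":-0.07,"tz":0,"claw":1},{"ax":0,"ay":0,"az":0,"tx":0,"ty":-0.09,"tz":0,"claw":1},{"ax":0,"ay":0,"az":0,"tx":0,"ty":-0.11,"tz":0,"claw":1}]'
python3 -m creep '[{"ax":0,"ay":0,"az":0,"tx":0,"ty":-0.025,"tz":0,"claw":1},{"ax":0,"ay":0,"az":0,"tx":0,"ty":-0.05,"tz":0,"claw":1},{"ax":0,"ay":0,"az":0,"tx":0,"ty":-0.08,"tz":0,"claw":1},{"ax":0,"ay":0,"az":0,"tx":0,"ty":-0.11,"tz":0,"claw":1},{"ax":0,"ay":0,"az":0,"tx":0,"ty":-0.14,"tz":0,"claw":1}]'
python3 look.py l3 130 90 110 170
```

```text
time_s: 9.32
position: [0.6185, 0.1044, 0.0433]
tool_rot: [0.707, 0.707, 0.0, -0.0]
ft_force: [0.1, 1.4, -2.4]
finger_gap: 0.0251
grasp_force: 59.3
time_s: 9.73
position: [0.6185, 0.0337, 0.0433]
tool_rot: [0.707, 0.707, -0.0, 0.0]
ft_force: [0.8, 1.6, -1.9]
finger_gap: 0.0252
grasp_force: 59.2
T [0.619 0.03  0.043] tip exp [0.62  0.22  0.009]
tip exp px [204.215 154.754]
hook_tip 0.69 [464.3, 260.2] [ 0.32  -0.518  0.009]
hook_tip 0.56 [201.5, 153.9] [0.622 0.228 0.009]
cutter_center 0.93 [187.6, 152.2] [0.624 0.267 0.02 ]
small_cutter 0.74 [168.7, 203.7] [0.479 0.32  0.   ]
tip exp px [190.586 227.814]
hook_tip 0.82 [414.2, 160.3] [ 0.324 -0.536  0.009]
hook_tip 0.74 [191.0, 224.8] [0.628 0.211 0.009]
cutter_center 0.89 [178.7, 235.0] [0.611 0.27  0.02 ]
cutter_center 0.73 [263.9, 229.9] [0.455 0.093 0.02 ]
small_cutter 0.92 [199.4, 277.6] [0.467 0.323 0.   ]
small_cutter 0.24 [322.5, 151.2] [ 0.598 -0.371  0.   ]
```

View pics/l3.png

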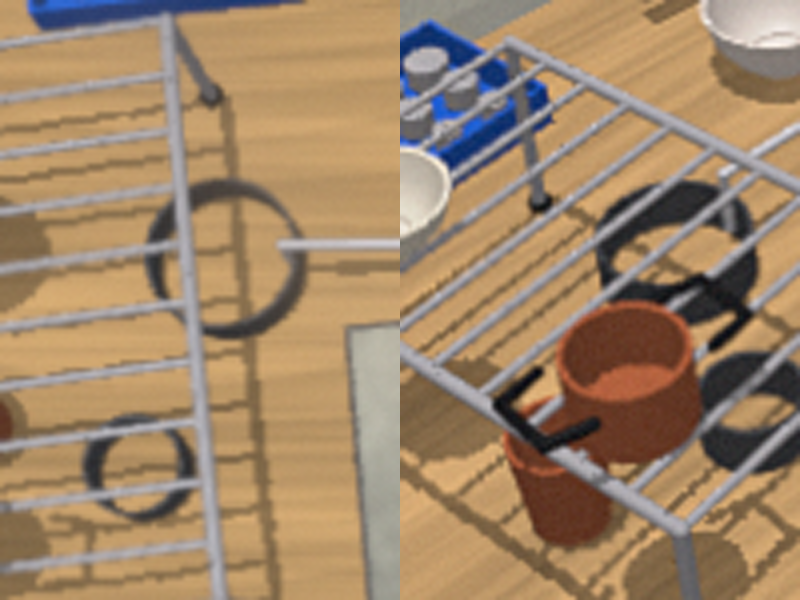

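The ring follows: its centre is now about (0.618, 0.268), with the tip against its front inner wall. Now diagonally onto the slab.

```bash

python3 -m creep '[{"ax":0,"ay":0,"az":0,"tx":-0.02,"ty":-0.02,"tz":0,"claw":1},{"ax":0,"ay":0,"az":0,"tx":-0.04,"ty":-0.04,"tz":0,"claw":1},{"ax":0,"ay":0,"az":0,"tx":-0.065,"ty":-0.065,"tz":0,"claw":1},{"ax":0,"ay":0,"az":0,"tx":-0.09,"ty":-0.095,"tz":0,"claw":1},{"ax":0,"ay":0,"az":0,"tx":-0.115,"ty":-0.12,"tz":0,"claw":1}]'
python3 -m creep '[{"ax":0,"ay":0,"az":0,"tx":-0.025,"ty":-0.025,"tz":0,"claw":1},{"ax":0,"ay":0,"az":0,"tx":-0.05,"ty":-0.05,"tz":0,"claw":1},{"ax":0,"ay":0,"az":0,"tx":-0.075,"ty":-0.075,"tz":0,"claw":1},{"ax":0,"ay":0,"az":0,"tx":-0.1,"ty":-0.1,"tz":0,"claw":1},{"ax":0,"ay":0,"az":0,"tx":-0.12,"ty":-0.12,"tz":0,"claw":1}]'
python3 -m creep '[{"ax":0,"ay":0,"az":0,"tx":-0.02,"ty":-0.02,"tz":0,"claw":1},{"ax":0,"ay":0,"az":0,"tx":-0.04,"ty":-0.04,"tz":0,"claw":1},{"ax":0,"ay":0,"az":0,"tx":-0.06,"ty":-0.06,"tz":0,"claw":1},{"ax":0,"ay":0,"az":0,"tx":-0.075,"ty":-0.075,"tz":0,"claw":1},{"ax":0,"ay":0,"az":0,"tx":-0.085,"ty":-0.085,"tz":0,"claw":1}]'
python3 -m creep '[{"ax":0,"ay":0,"az":0,"tx":0,"ty":0,"tz":0,"claw":1},{"ax":0,"ay":0,"az":0,"tx":0,"ty":0,"tz":0,"claw":1}]'
python3 look.py l4 210 140 210 150
```

```text
time_s: 10.55
position: [0.5614, -0.0236, 0.0437]
tool_rot: [0.707, 0.708, 0.001, 0.0]
ft_force: [1.3, 1.0, -0.9]
finger_gap: 0.0251
grasp_force: 59.6
time_s: 10.97
position: [0.5011, -0.0842, 0.0436]
tool_rot: [0.707, 0.707, 0.001, 0.0]
ft_force: [2.3, 2.0, -1.2]
finger_gap: 0.0252
grasp_force: 59.6
time_s: 11.38
position: [0.4578, -0.1278, 0.0434]
tool_rot: [0.707, 0.707, 0.0, 0.0]
ft_force: [2.3, 2.6, -0.3]
finger_gap: 0.0255
grasp_force: 59.7
time_s: 11.55
position: [0.4582, -0.1272, 0.0433]
tool_rot: [0.707, 0.707, -0.0, -0.0]
ft_force: [-0.5, 0.2, -1.6]
finger_gap: 0.0252
grasp_force: 59.6
T [ 0.459 -0.127  0.043] tip exp [0.458 0.063 0.009]
tip exp px [258.591 211.104]
hook_tip 0.68 [165.4, 204.2] [0.476 0.327 0.009]
hook_tip 0.64 [246.6, 200.3] [0.489 0.097 0.009]
cutter_center 0.67 [246.1, 200.6] [0.486 0.098 0.02 ]
small_cutter 0.8 [167.7, 202.1] [0.483 0.323 0.   ]
tip exp px [269.965 227.077]
hook_tip 0.81 [272.2, 225.1] [0.459 0.053 0.009]
hook_tip 0.58 [413.4, 160.5] [ 0.326 -0.533  0.009]
cutter_center 0.78 [256.7, 222.3] [0.491 0.083 0.02 ]
small_cutter 0.69 [196.6, 276.1] [0.476 0.324 0.   ]
```

View pics/l4.png

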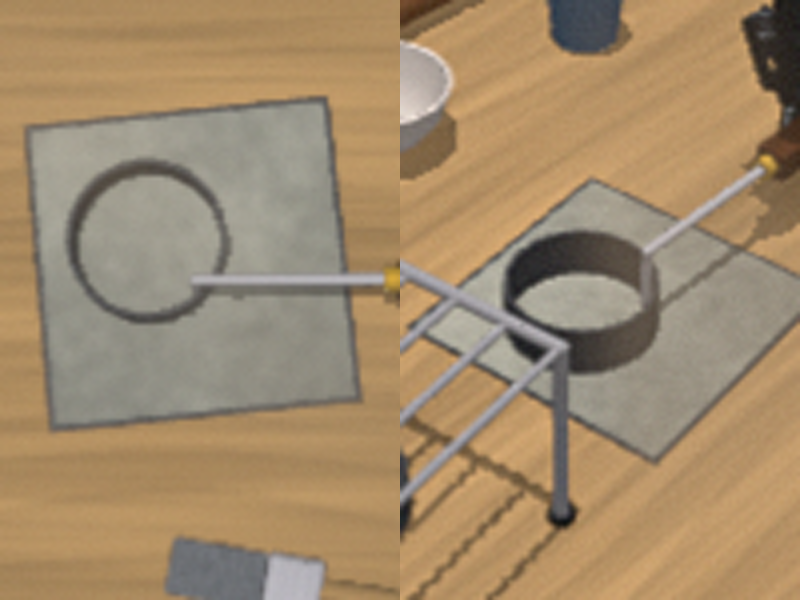

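The whole ring is already on the slab (ring centre crop (148,240), slab centre (195,265)). One more small pull towards the middle, back off, lift out.

```bash

python3 -m creep '[{"ax":0,"ay":0,"az":0,"tx":-0.006,"ty":-0.015,"tz":0,"claw":1},{"ax":0,"ay":0,"az":0,"tx":-0.012,"ty":-0.03,"tz":0,"claw":1},{"ax":0,"ay":0,"az":0,"tx":-0.018,"ty":-0.045,"tz":0,"claw":1},{"ax":0,"ay":0,"az":0,"tx":-0.02,"ty":-0.052,"tz":0,"claw":1},{"ax":0,"ay":0,"az":0,"tx":-0.02,"ty":-0.052,"tz":0,"claw":1}]'
python3 -m creep '[{"ax":0,"ay":0,"az":0,"tx":0.02,"ty":0.03,"tz":0,"claw":1},{"ax":0,"ay":0,"az":0,"tx":0.03,"ty":0.05,"tz":0,"claw":1},{"ax":0,"ay":0,"az":0,"tx":0.03,"ty":0.05,"tz":0,"claw":1},{"ax":0,"ay":0,"az":0,"tx":0.03,"ty":0.05,"tz":0.05,"claw":1},{"ax":0,"ay":0,"az":0,"tx":0.03,"ty":0.05,"tz":0.11,"claw":1}]'
python3 -m creep '[{"ax":0,"ay":0,"az":0,"tx":0,"ty":0,"tz":0.06,"claw":1},{"ax":0,"ay":0,"az":0,"tx":0,"ty":0,"tz":0.13,"claw":1},{"ax":0,"ay":0,"az":0,"tx":0,"ty":0,"tz":0.2,"claw":1},{"ax":0,"ay":0,"az":0,"tx":0,"ty":0,"tz":0.2,"claw":1},{"ax":0,"ay":0,"az":0,"tx":0,"ty":0,"tz":0.2,"claw":1}]'
python3 look.py l5 210 140 210 150;python3 st.py
python3 - <<'E'
from h import *
p=shot('top')
for l in('slab','cutter_center'):
    print(l,[(round(r['conf'],2),r['rect']) for r in ctrl.regions_of(p,l)[:2]])
E
```

```text
time_s: 12.37
position: [0.4479, -0.1546, 0.0433]
tool_rot: [0.708, 0.706, -0.0, 0.0]
ft_force: [0.3, -0.6, -1.8]
finger_gap: 0.0248
grasp_force: 59.6
time_s: 12.78
position: [0.4616, -0.1273, 0.0972]
tool_rot: [0.706, 0.708, -0.001, -0.002]
ft_force: [0.6, -0.9, -1.4]
finger_gap: 0.0249
grasp_force: 59.5
time_s: 13.2
position: [0.4645, -0.1283, 0.2001]
tool_rot: [0.707, 0.707, 0.001, 0.002]
ft_force: [-1.0, -0.5, -2.0]
finger_gap: 0.0251
grasp_force: 59.8
T [ 0.463 -0.128  0.198] tip exp [0.463 0.062 0.164]
tip exp px [257.591 202.565]
hook_tip 0.62 [256.4, 203.3] [0.461 0.065 0.164]
hook_tip 0.45 [463.8, 257.6] [ 0.328 -0.443  0.164]
cutter_center 0.87 [254.9, 204.0] [0.477 0.073 0.02 ]
small_cutter 0.46 [263.0, 107.0] [0.766 0.053 0.   ]
tip exp px [270.382 182.502]
hook_tip 0.88 [272.7, 177.7] [0.473 0.042 0.164]
hook_tip 0.57 [413.5, 161.1] [ 0.235 -0.298  0.164]
cutter_center 0.75 [321.4, 151.4] [ 0.582 -0.341  0.02 ]
cutter_center 0.74 [266.6, 219.1] [0.48  0.054 0.02 ]
small_cutter 0.89 [199.7, 277.8] [0.466 0.323 0.   ]
small_cutter 0.29 [204.8, 183.4] [ 0.757  0.044 -0.   ]
13.6 [ 0.4632 -0.1278  0.1975] yaw 90.01715247377459 q [ 0.707   0.7072 -0.0004 -0.0007] j [ 0.4907  0.2709 -0.4052  1.9328  0.1283  0.9644  0.0255] [ 0.4065  0.4078 -2.3119] 0.025112339011205027 59.820942878723145
slab [(0.59, [256.9, 205.4, 78.7, 77.5])]
cutter_center [(0.76, [256.1, 204.9, 38.9, 39.9])]
```

The ring is centred on the slab at about (0.478, 0.066). Taking the hook back.

```bash

python3 -m creep '[{"ax":0,"ay":0,"az":0.1,"tx":0.02,"ty":-0.03,"tz":0,"claw":1},{"ax":0,"ay":0,"az":0.24,"tx":0.045,"ty":-0.08,"tz":0,"claw":1},{"ax":0,"ay":0,"az":0.39,"tx":0.07,"ty":-0.13,"tz":0,"claw":1},{"ax":0,"ay":0,"az":0.54,"tx":0.096,"ty":-0.18,"tz":0,"claw":1},{"ax":0,"ay":0,"az":0.685,"tx":0.122,"ty":-0.228,"tz":0,"claw":1}]'
python3 -m creep '[{"ax":0,"ay":0,"az":0.15,"tx":0.026,"ty":-0.05,"tz":0,"claw":1},{"ax":0,"ay":0,"az":0.3,"tx":0.052,"ty":-0.1,"tz":0,"claw":1},{"ax":0,"ay":0,"az":0.45,"tx":0.078,"ty":-0.15,"tz":0,"claw":1},{"ax":0,"ay":0,"az":0.58,"tx":0.104,"ty":-0.2,"tz":0,"claw":1},{"ax":0,"ay":0,"az":0.685,"tx":0.122,"ty":-0.228,"tz":0,"claw":1}]'
python3 -m creep '[{"ax":0,"ay":0,"az":0,"tx":0,"ty":0,"tz":-0.03,"claw":1},{"ax":0,"ay":0,"az":0,"tx":0,"ty":0,"tz":-0.08,"claw":1},{"ax":0,"ay":0,"az":0,"tx":0,"ty":0,"tz":-0.12,"claw":1},{"ax":0,"ay":0,"az":0,"tx":0,"ty":0,"tz":-0.12,"claw":1},{"ax":0,"ay":0,"az":0,"tx":0,"ty":0,"tz":-0.12,"claw":1}]'
python3 -m creep '[{"ax":0,"ay":0,"az":0,"tx":0,"ty":0,"tz":0,"claw":1},{"ax":0,"ay":0,"az":0,"tx":0,"ty":0,"tz":0,"claw":1}]'
python3 st.py; python3 - <<'E'
from h import *
p=shot('side');cv2.imwrite('pics/ret.png',cv2.resize(p['pixels'][70:220,250:400],None,fx=4,fy=4,interpolation=cv2.INTER_CUBIC))
E
```

```text
time_s: 14.17
position: [0.525, -0.2434, 0.1982]
tool_rot: [0.491, 0.871, -0.0, 0.0]
ft_force: [0.5, 0.5, -2.0]
finger_gap: 0.0249
grasp_force: 59.6
time_s: 14.58
position: [0.5856, -0.3598, 0.1975]
tool_rot: [0.244, 0.97, -0.001, -0.0]
ft_force: [-1.0, -0.6, -1.0]
finger_gap: 0.0257
grasp_force: 59.6
time_s: 15.0
position: [0.5848, -0.3557, 0.1373]
tool_rot: [0.245, 0.97, 0.0, -0.001]
ft_force: [0.6, -0.2, -0.8]
finger_gap: 0.0251
grasp_force: 59.6
time_s: 15.17
position: [0.5866, -0.3561, 0.1401]
tool_rot: [0.245, 0.97, -0.0, 0.001]
ft_force: [-0.7, -0.3, -0.7]
finger_gap: 0.0252
grasp_force: 59.6
15.1667 [ 0.5866 -0.3561  0.1401] yaw 151.65328027689026 q [ 0.2449  0.9696 -0.0002  0.0013] j [ 0.7789  0.6671 -0.514   1.4806  0.3516  1.0838  1.2682] [-0.6966 -0.3455 -0.66  ] 0.02523124940362105 59.64431405067444
```

View pics/ret.png

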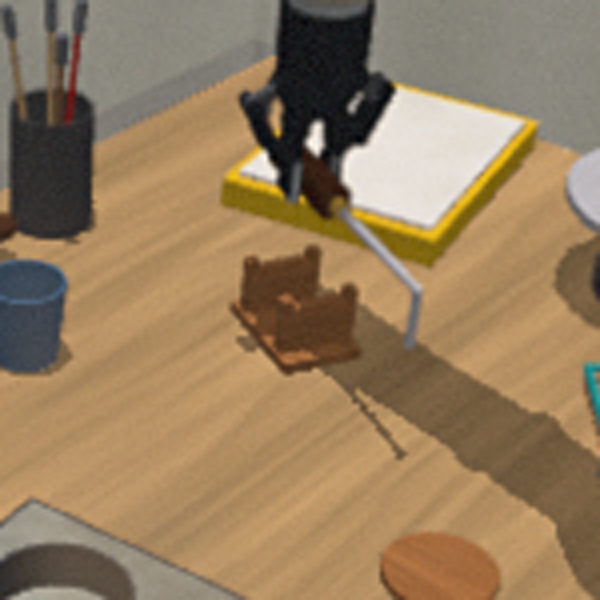

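```bash

python3 -m creep '[{"ax":0,"ay":0,"az":0,"tx":-0.001,"ty":0,"tz":-0.06,"claw":1},{"ax":0,"ay":0,"az":0,"tx":-0.001,"ty":0,"tz":-0.11,"claw":1},{"ax":0,"ay":0,"az":0,"tx":-0.001,"ty":0,"tz":-0.14,"claw":1},{"ax":0,"ay":0,"az":0,"tx":-0.001,"ty":0,"tz":-0.16,"claw":1},{"ax":0,"ay":0,"az":0,"tx":-0.001,"ty":0,"tz":-0.17,"claw":1}]'
python3 -m creep '[{"ax":0,"ay":0,"az":0,"tx":0,"ty":0,"tz":-0.006,"claw":1},{"ax":0,"ay":0,"az":0,"tx":0,"ty":0,"tz":-0.01,"claw":1},{"ax":0,"ay":0,"az":0,"tx":0,"ty":0,"tz":-0.01,"claw":1}]'
python3 st.py
```

```text
time_s: 15.63
position: [0.5849, -0.3559, 0.0527]
tool_rot: [0.245, 0.97, 0.0, -0.0]
ft_force: [-0.3, 1.0, -0.7]
finger_gap: 0.0253
grasp_force: 59.7
time_s: 15.88
position: [0.5857, -0.3561, 0.0492]
tool_rot: [0.245, 0.97, -0.0, 0.001]
ft_force: [0.3, -0.1, -1.6]
finger_gap: 0.0253
grasp_force: 59.7
15.8833 [ 0.5857 -0.3561  0.0492] yaw 151.64851817824348 q [ 0.2449  0.9695 -0.0001  0.0007] j [ 0.7605  0.7589 -0.4787  1.5556  0.4077  0.9264  1.223 ] [ 0.2897 -0.0886 -1.5974] 0.02534866051722913 59.70586717128754
```

```bash

python3 -m creep '[{"ax":0,"ay":0,"az":0,"tx":0,"ty":0,"tz":-0.002,"claw":1},{"ax":0,"ay":0,"az":0,"tx":0,"ty":0,"tz":-0.002,"claw":1},{"ax":0,"ay":0,"az":0,"tx":0,"ty":0,"tz":-0.002,"claw":1}]' | grep -E 'pos|force'
python3 -m creep '[{"ax":0,"ay":0,"az":0,"tx":0,"ty":0,"tz":-0.001,"claw":1},{"ax":0,"ay":0,"az":0,"tx":0,"ty":0,"tz":-0.001,"claw":1},{"ax":0,"ay":0,"az":0,"tx":0,"ty":0,"tz":-0.001,"claw":1}]' | grep -E 'pos|force'
```

```text
position: [0.5856, -0.3561, 0.0481]
ft_force: [-1.2, 0.2, 0.8]
grasp_force: 59.8
position: [0.5856, -0.3561, 0.048]
ft_force: [-0.7, 0.9, 5.0]
grasp_force: 60.7
```

The handle rests on the uprights (+5 N). Release.

```bash

python3 -m creep '[{"ax":0,"ay":0,"az":0,"tx":0,"ty":0,"tz":0,"claw":0.6},{"ax":0,"ay":0,"az":0,"tx":0,"ty":0,"tz":0,"claw":0.5},{"ax":0,"ay":0,"az":0,"tx":0,"ty":0,"tz":0,"claw":0.3},{"ax":0,"ay":0,"az":0,"tx":0,"ty":0,"tz":0,"claw":0},{"ax":0,"ay":0,"az":0,"tx":0,"ty":0,"tz":0,"claw":0}]'
python3 -m creep '[{"ax":0,"ay":0,"az":0,"tx":0,"ty":0,"tz":0,"claw":0},{"ax":0,"ay":0,"az":0,"tx":0,"ty":0,"tz":0,"claw":0},{"ax":0,"ay":0,"az":0,"tx":0,"ty":0,"tz":0,"claw":0},{"ax":0,"ay":0,"az":0,"tx":0,"ty":0,"tz":0.04,"claw":0},{"ax":0,"ay":0,"az":0,"tx":0,"ty":0,"tz":0.1,"claw":0}]'
python3 -m creep '[{"ax":0,"ay":0,"az":0,"tx":0,"ty":0,"tz":0.06,"claw":0},{"ax":0,"ay":0,"az":0,"tx":0,"ty":0,"tz":0.13,"claw":0},{"ax":0,"ay":0,"az":0,"tx":0,"ty":0,"tz":0.2,"claw":0},{"ax":0,"ay":0,"az":0,"tx":0,"ty":0,"tz":0.28,"claw":0},{"ax":0,"ay":0,"az":0,"tx":0,"ty":0,"tz":0.34,"claw":0}]'
python3 -m creep '[{"ax":0,"ay":0,"az":0,"tx":0,"ty":0,"tz":0,"claw":0},{"ax":0,"ay":0,"az":0,"tx":0,"ty":0,"tz":0,"claw":0},{"ax":0,"ay":0,"az":0,"tx":0,"ty":0,"tz":0,"claw":0}]'
python3 - <<'E'
from h import *
p=shot('side');cv2.imwrite('pics/end.png',cv2.resize(p['pixels'][90:310,120:410],None,fx=2.7,fy=2.7,interpolation=cv2.INTER_CUBIC))
E
```

```text
time_s: 16.8
position: [0.5851, -0.3559, 0.0467]
tool_rot: [0.245, 0.97, 0.0, -0.0]
ft_force: [0.2, -0.7, 0.3]
finger_gap: 0.077
grasp_force: 0.0
time_s: 17.22
position: [0.5829, -0.3551, 0.0941]
tool_rot: [0.245, 0.97, 0.001, -0.003]
ft_force: [0.3, 0.1, 0.1]
finger_gap: 0.0856
grasp_force: 0.0
time_s: 17.63
position: [0.5855, -0.3558, 0.2704]
tool_rot: [0.245, 0.97, -0.0, 0.001]
ft_force: [1.4, 0.1, 0.9]
finger_gap: 0.0856
grasp_force: 0.0
time_s: 17.88
position: [0.5847, -0.3558, 0.2661]
tool_rot: [0.245, 0.97, -0.0, -0.0]
ft_force: [0.3, 0.1, -0.3]
finger_gap: 0.0856
grasp_force: 0.0
```

View pics/end.png

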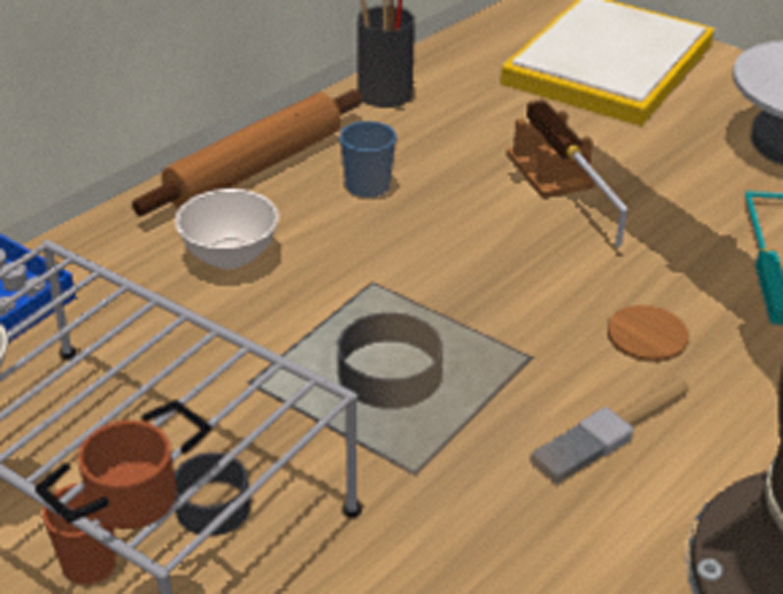

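The hook lies across its stand (553,130) with the bent end down at (620,245). The ring is in the middle of the slab (390,360), and the small cutter (212,493), cups and bowl are undisturbed.

```bash
python3 -c "
from rig import ctrl;print(ctrl.finish_job())"
```

```text
the job is handed in; nothing more can be done
None
```

The large cutter is flat in the middle of the slab, the hook is back across its stand with its bent end down on the same side, and the job was handed in at about 18 s with nothing else seen to have moved.

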